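# Unlock the specimen case by feel

## Task

Take the key from its wooden stand, put it in the lock of the specimen case and, pressing lightly, turn it gently back and forth until you feel it drop into the slot. Push it fully home, and only then turn it clockwise to its stop so that the bolt is drawn; never force it. Leave the key standing home in the lock and leave the other things on the bench alone.

Things in the scene. Friction and masses are not known exactly. Their poses are not given: they have to be found in the camera images.
- case: Wooden specimen case fixed to the bench, 120 (x) x 160 (y) x 45 mm; origin at the centre of its underside, x from the front rail towards the lid, z up. On the front rail stands an aluminium lock housing 52 x 52 x 34 mm with a round upright bore, 26.6 mm wide. Harmful: over 25 N between key and lock before it is home, over 60 N once home, or drawing the bolt with the key 4 mm or more short of home.
- lock_face (a point): Centre of the bore's mouth, on the housing's top face, 79 mm above the bench; axes as the case. Key home: its shoulder on this face (key origin here). Blade not in the slot: key stays 4 mm or more above home. Once home, clockwise from above the key turns 0.9 rad from where it dropped in (friction 0.09 N m) to a firm stop; it does not turn counter-clockwise.
- bolt (a joint): Steel bolt tongue from the lock through the staple on the lid: 0 = locked, 0.012 m = fully drawn back out of the staple; it moves in proportion to the wheel's turn.
- key: Steel key, 78 mm tall, about 0.12 kg, upright. Origin: centre of the underside of its round shoulder (32 mm wide, 4 thick). Below: barrel 24 mm wide, 18 long, then a flat blade 22 (x) x 5 mm (y) reaching 26 mm below the origin. Above: a flat upright bow 34 (x) x 9 mm (y), 12 to 52 mm above the origin, gripped across its 9 mm. A half turn about z is the same.
- stand: Wooden key stand fixed to the bench, 56 x 56 x 34 mm: two rails along its x axis, 26.6 mm apart; the key hangs between them with its shoulder on their tops. Origin at the centre of its underside.
- weight: Bystander: brass weight with a knob on top, 38 mm wide, 48 mm high, origin under its centre.
- stone: Bystander: smooth grey pebble, 44 x 60 x 32 mm, origin under its centre.
- eraser: Bystander: eraser, 21 x 45 x 13 mm, origin under its centre.
- slot_wheel (a point): Point fixed to the case: centre of the top of a wheel in the bore at rest, 18.5 mm below the mouth; axes as the case. A straight slot 7.8 mm wide crosses the wheel at an unknown angle within 0.6 rad either side of case x. The wheel is sprung: 3.6 N starts it down, 6.4 N at 3.5 mm, then rigid. With the blade over the slot it springs up round the blade and the pressing force falls away.

How it is judged:
By the outcome, as a careful person would: the job done as asked, in the order asked, and still so for the second after the job is handed in, with the robot touching nothing.
It also fails if it takes over 72 s, if anything falls off the work surface, if the arm or the gripper's body presses on something with over 40 N, if the wrist force passes 120 N, or if a joint passes its speed limit or range.

## Robot

A 7-joint arm with a two-finger parallel gripper is mounted at the origin on a cart in front of the work surface, level with it; the furniture and walls round the work are solid. World frame = base frame: x ahead of the robot, y to its left, z up, the work surface at z = 0. Lengths are in mm, angles in rad, forces in N, time in s.
With the tool pointing down it reaches from about 400 to 850 mm from the base axis. Payload 10.4 kg.
Tool frame: the origin (TCP) lies where the fingers leave the gripper's body, on its centre line; the fingertips stand 73 mm ahead of it and the grasp point (between the pads) lies 54 mm ahead of it; z points along the fingers, y is the line along which they close (so a half turn about z gives the same grasp; the last joint's range is limited). The gripper opens to 85 mm and grips with 20 to 120 N. Pads are 22 mm wide; open, the fingers measure 114 mm over their backs; the gripper's body (76 mm by 85 mm) begins 54 mm behind the grasp point. The pads swing forward as they close: fully open they stand 13 mm farther back than shut.
Start: joints at [1.251, 0.332, -0.065, 1.46, 0.022, 1.35, -0.088], TCP at [182.807, -597.683, 303.938] pointing down, gripper open.
Joint ranges: [-2.6, 2.6], [-0.5, 2.12], [-1.47, 1.34], [0.16, 2.42], [-1.27, 4.41], [0.06, 2.06], [-2.6, 2.6]. Speed limits (rad/s): [2.22, 2.22, 2.79, 2.79, 3.14, 3.14, 3.14].

## Interface

Orientations are given as a unit quaternion [x, y, z, w].
In Python, from rig import * gives the robot as it stands.
- The arm moves only by the tool drive_tool, never from a script. Its argument "targets" is a list that holds one entry, the list of rows, each a list of 5 numbers: the closure, from 0 (fully open) to 1 (shut), then the shift along the tool's x, y, z in m, then the turn about the tool's z in rad. A call has 1 to 12 rows; each row is the pose to reach, as a shift and turn from the pose commanded when the call began, along the tool's axes at that moment; what a row does not reach only later rows make up. A row lasts 1/12 s, in which the tool goes at most 41.7 mm and 7.16 degrees, less where a joint would pass 70% of its speed; a pose out of reach is approached as far as the arm can. A call with a gripper value outside its range is refused whole. The fingers move at their own pace and stop on an object; "squeeze" is the grip in N (left out, the last holds). Time passes only in rows, so rows that repeat a pose let the fingers close. It gives the time, the measured TCP pose, the force, the opening and the grip force at its end, in the units of the state.
- observe(): the state, without advancing time (a new reading comes with each control period).
- capture(name): name is "side" or "top" or "wrist"; returns the picture (420x560x3 uint8, red, green, blue); there is no depth.
- get_calibration(name): a dict with "K" (3x3 intrinsics, pixels), "world_from_camera" (4x4, takes a point from camera to world coordinates); the wrist camera has in their place "mount" (4x4, takes a point from camera to tool coordinates, whose origin is the TCP and whose axes are the flange's). Camera axes: x right, y up, looking along -z (the intrinsics and any distortion apply to the point x, -y, -z); pixel columns grow to the right and rows downward; lengths in mm; the calibration is good to about 2 mm. A picture is of the moment at which its call begins: read the wrist's pose just before it. get_calibration takes no time and is no camera call.
- job_done(): hands the job in; it is judged then, once.
The state is a dict: "time_s": time; "joints": joint angles; "qvel": joint speeds; "joint_torque": joint torques, N m; "ee_pos": TCP position; "eef_rot": TCP orientation; "force": force on the tool from outside, world axes, zero at the start; "torque": the same for the moment, N m; "width": finger opening in mm; "grasp_force": force on a finger pad.
Only numpy, scipy, OpenCV 4.12 (cv2) and the standard library are available. Lean on these libraries where they do the work, as an engineer would, in place of code of your own. Each camera call takes 0.05 s, during which the arm holds its last target. There are 200 camera calls.

## Working session

There is one attempt and no reset: what is moved stays moved. The work goes in short steps, Python scripts to look and compute and a tool call to move; the robot and the scene stay as the last step left them, time stands still between calls to the robot, and variables do not carry over. Pictures are saved under pics/ and viewed, at most 10 in all, crops included, and the job is handed in when it is done.

Besides the shell and the picture viewer there is one more tool, called by a JSON object that holds its "method" and its "body", one argument or row to a line. drive_tool: Moves the arm, as the interface text tells. Its arguments: {"type":"object","properties":{"targets":{"type":"array"},"squeeze":{"type":"number"}},"required":["targets"]}

```bash
mkdir -p pics; ls; python3 - <<'E'
from rig import *
import cv2,numpy as np
s=observe();print({k:np.round(v,3).tolist() for k,v in s.items()})
for n in("top","side"):
    im=capture(n);cv2.imwrite(f"pics/{n}0.png",im[:,:,::-1])
    c=get_calibration(n);print(n,{k:np.round(v,3).tolist() if not isinstance(v,str) else v for k,v in c.items()})
c=get_calibration("wrist");print({k:np.round(v,3).tolist() for k,v in c.items()})
E
```

```text
pics
{'time_s': 0.0, 'joints': [1.251, 0.333, -0.065, 1.461, 0.022, 1.35, -0.088], 'qvel': [0.001, 0.0, 0.0, 0.001, -0.0, -0.002, 0.0], 'joint_torque': [0.001, -62.544, 0.05, -39.161, 0.016, 0.01, -0.0], 'ee_pos': [182.717, -597.395, 303.101], 'eef_rot': [0.989, 0.148, -0.0, -0.001], 'force': [-0.373, -0.529, 0.178], 'torque': [-0.001, 0.006, 0.005], 'grasp_force': 0.0, 'width': 85.251}
top {'K': [[534.298, 0.0, 282.839], [0.0, 534.298, 206.863], [0.0, 0.0, 1.0]], 'world_from_camera': [[-0.023, 0.981, -0.191, 306.651], [-1.0, -0.027, -0.015, -90.787], [-0.02, 0.19, 0.982, 1347.992], [0.0, 0.0, 0.0, 1.0]]}
side {'K': [[381.753, 0.0, 285.79], [0.0, 381.753, 214.685], [0.0, 0.0, 1.0]], 'world_from_camera': [[0.987, 0.088, -0.134, 414.781], [-0.159, 0.639, -0.753, -770.192], [0.019, 0.764, 0.645, 701.712], [0.0, 0.0, 0.0, 1.0]]}
{'K': [[352.401, 0.0, 275.743], [0.0, 352.401, 214.545], [0.0, 0.0, 1.0]], 'mount': [[-0.001, 0.946, 0.324, 83.209], [1.0, 0.0, 0.001, 0.678], [0.0, 0.324, -0.946, -70.284], [0.0, 0.0, 0.0, 1.0]]}
```

View pics/top0.png

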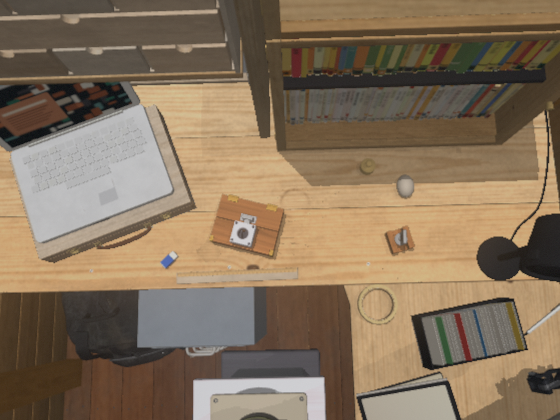

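View pics/side0.png

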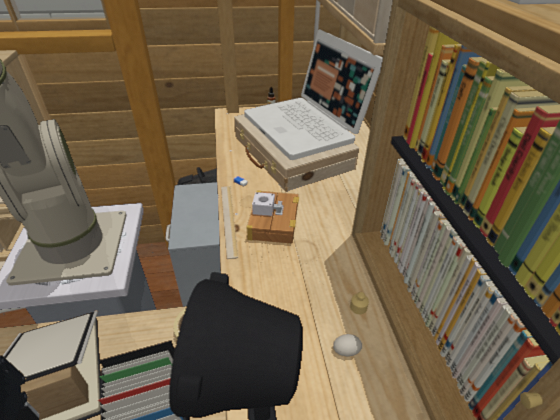

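The top view shows the case around (248,225) with the lock housing at (243,232) and its bore. The stand with the key is at (400,240), the weight at (367,167), the stone at (405,187) and the eraser at (169,260). A lamp stands at about (500,258).

```bash
cat > h.py <<'E'
from rig import *
import cv2,numpy as np
from scipy.spatial.transform import Rotation as R
def cam(n,s=None):
    c=get_calibration(n)
    if n!="wrist": return c["K"],np.array(c["world_from_camera"])
    T=np.eye(4);T[:3,:3]=R.from_quat(s["eef_rot"]).as_matrix();T[:3,3]=s["ee_pos"]
    return np.array(c["K"]),T@np.array(c["mount"])
def ray(C,u,v,z):
    K,T=C;p=np.linalg.solve(K,[u,v,1]);d=T[:3,:3]@[p[0],-p[1],-p[2]];o=T[:3,3]
    return o+d*(z-o[2])/d[2]
def proj(C,P):
    K,T=C;q=T[:3,:3].T@(np.array(P)-T[:3,3]);q=K@[q[0],-q[1],-q[2]];return q[:2]/q[2]
def tool(s,d):  # world vector -> tool axes, mm
    return R.from_quat(s["eef_rot"]).inv().apply(d)
def snap(n,f,box=None,k=1):
    s=observe();im=capture(n);I=im[:,:,::-1]
    if box: I=I[box[1]:box[3],box[0]:box[2]]
    cv2.imwrite(f"pics/{f}.png",cv2.resize(I,None,fx=k,fy=k,interpolation=cv2.INTER_CUBIC));return s,im
E
python3 - <<'E'
from h import *
C=cam("top")
print("tcp px",proj(C,observe()["ee_pos"]),proj(cam("side"),observe()["ee_pos"]))
print("stand",ray(C,400,241,34),"lock",ray(C,243,233,79),"lamp",ray(C,500,258,0),ray(C,540,240,200))
im=cv2.imread("pics/top0.png")
a=cv2.resize(im[200:280,190:290],None,fx=4,fy=4,interpolation=2);b=cv2.resize(im[200:280,360:460],None,fx=4,fy=4,interpolation=2)
cv2.imwrite("pics/c.png",np.hstack([a,b]))
print(tool(observe(),ray(C,400,241,34)-observe()["ee_pos"]))
E
```

```text
tcp px [567.92314568 371.80741386] [  2.15833638 444.9335394 ]
stand [ 468.47483138 -356.81751997   34.        ] lock [491.94194089  26.22903056  79.        ] lamp [ 423.45687098 -610.08727026    0.        ] [ 442.45675829 -621.87076737  200.        ]
[ 343.6361482  -146.16312155  269.37582954]
```

View pics/c.png

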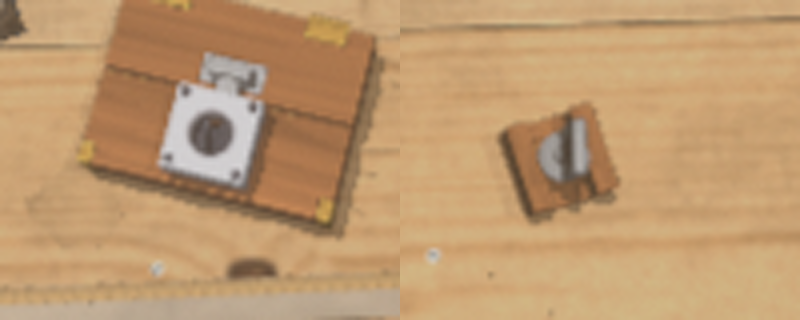

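The crop shows the bore with a faint slot at (243,232). The key's bow runs nearly along image vertical. Moving above the stand.

{"method": "drive_tool", "body": {
  "targets": [
    [[0,0.03,-0.012,0,0.03],[0,0.065,-0.028,0.005,0.08],[0,0.1,-0.043,0.01,0.13],[0,0.135,-0.058,0.02,0.18],[0,0.17,-0.073,0.03,0.23],[0,0.205,-0.088,0.035,0.28],[0,0.24,-0.103,0.04,0.3],[0,0.275,-0.118,0.045,0.3],[0,0.31,-0.133,0.05,0.3],[0,0.335,-0.145,0.05,0.3],[0,0.34,-0.145,0.05,0.3],[0,0.34,-0.145,0.05,0.3]]
  ]
}}

```text
time_s: 1.1
ee_pos: [467.3, -357.5, 253.5]
eef_rot: [1.0, 0.001, 0.0, -0.001]
force: [-1.2, -0.9, -0.4]
width: 85.5
grasp_force: 0.0
```

```bash
python3 - <<'E'
from h import *
s,im=snap("wrist","w1");np.save("w1.npy",im)
print(np.round(s["ee_pos"],1),np.round(s["eef_rot"],4),s["force"],s["time_s"])
print(proj(cam("wrist",s),[468,-357,60]))
E
```

```text
[ 467.3 -357.5  253.5] [ 1.e+00  6.e-04  0.e+00 -5.e-04] [-1.24136429 -0.91640749 -0.38065306] 1.1
[274.53869634 205.19500354]
```

View pics/w1.png

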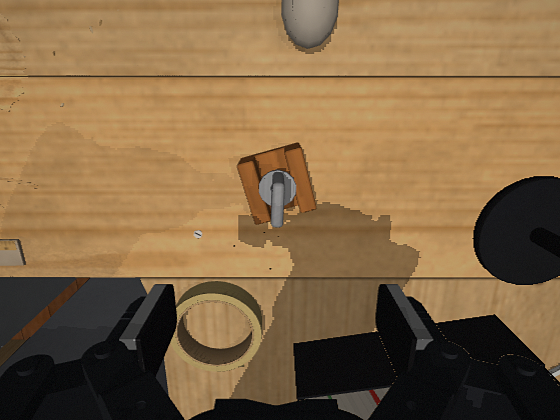

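The stand is at (277,185), with the shoulder disc at about (276,188) and the bow reaching toward (277,222). I'll refine by colour.

```bash
python3 - <<'E'
from h import *
im=np.load("w1.npy")
x0,y0,x1,y1=225,130,330,240
I=im[y0:y1,x0:x1]
hsv=cv2.cvtColor(I,cv2.COLOR_RGB2HSV)
m=((hsv[...,1]<60)).astype(np.uint8)
n,l,st,c=cv2.connectedComponentsWithStats(m);k=1+np.argmax(st[1:,4]);print(st[k]+[x0,y0,0,0,0])
m=(l==k).astype(np.uint8)
for r in range(m.shape[0]):
    q=np.where(m[r])[0]
    if len(q): print(r+y0,q[0]+x0,q[-1]+x0,end=' | ')
B=cv2.resize(I[:,:,::-1],None,fx=5,fy=5,interpolation=cv2.INTER_CUBIC)
cv2.imwrite("pics/w1c.png",B)
E
```

```text
[ 259  170   37   57 1329]
170 275 280 | 171 270 284 | 172 268 286 | 173 267 287 | 174 266 289 | 175 264 290 | 176 263 291 | 177 262 292 | 178 262 293 | 179 261 293 | 180 261 293 | 181 260 293 | 182 260 294 | 183 259 294 | 184 259 295 | 185 259 295 | 186 259 295 | 187 259 295 | 188 259 295 | 189 259 295 | 190 259 295 | 191 259 295 | 192 259 295 | 193 259 295 | 194 260 295 | 195 260 294 | 196 261 293 | 197 261 293 | 198 262 292 | 199 262 292 | 200 263 291 | 201 264 290 | 202 266 289 | 203 267 286 | 204 268 286 | 205 271 283 | 206 271 283 | 207 271 283 | 208 271 283 | 209 271 283 | 210 271 282 | 211 271 282 | 212 271 283 | 213 271 283 | 214 271 282 | 215 271 282 | 216 271 282 | 217 271 282 | 218 271 282 | 219 271 282 | 220 271 282 | 221 271 282 | 222 271 282 | 223 271 282 | 224 271 282 | 225 272 281 | 226 273 281 |
```

View pics/w1c.png

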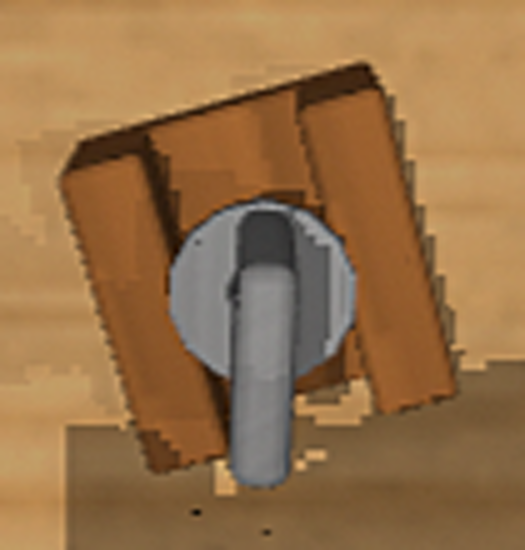

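```bash
python3 - <<'E'
from h import *
s=observe();C=cam("wrist",s)
d=ray(C,277,187.6,38);a=ray(C,278,184.5,86);b=ray(C,276.8,226,86)
print("disc",d,"bow",a,b,(a+b)/2,"yaw",np.arctan2((a-b)[1],(a-b)[0]),np.hypot(*(a-b)[:2]))
print("tool yaw",R.from_quat(s["eef_rot"]).as_matrix()[:,0])
print("shift disc",tool(s,d-s["ee_pos"]),"bow",tool(s,(a+b)/2-s["ee_pos"]))
E
```

```text
disc [ 474.69005738 -361.05396901   38.        ] bow [ 489.40061443 -361.6374165    86.        ] [ 458.64180251 -360.76111841   86.        ] [ 474.02120847 -361.19926745   86.        ] yaw -0.02848163081344894 30.77129196111698
tool yaw [ 9.99997958e-01 -1.91904416e-03 -6.33426557e-04]
shift disc [  9.20544195   1.6647019  215.53717784] bow [  8.50646878   1.80370359 167.53758841]
```

{"method": "drive_tool", "body": {
  "targets": [
    [[0,0.004,0.001,0.02,0.02],[0,0.0085,0.0025,0.05,0.03],[0,0.0085,0.0025,0.08,0.03],[0,0.0085,0.0025,0.105,0.03],[0,0.0085,0.0025,0.122,0.03],[0,0.0085,0.0025,0.131,0.03],[0,0.0085,0.0025,0.131,0.03],[0.4,0.0085,0.0025,0.131,0.03],[0.7,0.0085,0.0025,0.131,0.03],[0.8,0.0085,0.0025,0.131,0.03],[0.85,0.0085,0.0025,0.131,0.03],[0.9,0.0085,0.0025,0.131,0.03]]
  ],
  "squeeze": 50
}}

```text
time_s: 2.15
ee_pos: [474.3, -362.4, 123.7]
eef_rot: [1.0, -0.017, 0.001, 0.0]
force: [-0.4, -1.3, 0.2]
width: 25.5
grasp_force: 0.0
```

{"method": "drive_tool", "body": {
  "targets": [
    [[0.95,0,0,0,0],[1,0,0,0,0],[1,0,0,0,0],[1,0,0,0,0],[1,0,0,0,0],[1,0,0,0,0]]
  ]
}}

```text
time_s: 2.65
ee_pos: [474.3, -360.7, 122.8]
eef_rot: [1.0, -0.016, -0.0, -0.001]
force: [-1.4, 5.8, 2.4]
width: 8.3
grasp_force: 51.8
```

{"method": "drive_tool", "body": {
  "targets": [
    [[1,0,0,-0.006,0],[1,0,0,-0.02,0],[1,0,0,-0.04,0],[1,0,0,-0.07,0],[1,0,-0.01,-0.1,0],[1,0,-0.035,-0.125,0.02],[1,0,-0.07,-0.145,0.05],[1,0,-0.105,-0.16,0.08],[1,0,-0.14,-0.172,0.11],[1,0,-0.175,-0.172,0.14],[1,0,-0.21,-0.172,0.17],[1,0.002,-0.245,-0.172,0.2]]
  ]
}}

```text
time_s: 3.65
ee_pos: [483.8, -116.1, 295.8]
eef_rot: [0.993, -0.117, 0.001, 0.001]
force: [-0.2, 0.3, -1.2]
width: 8.7
grasp_force: 51.6
```

```bash
python3 - <<'E'
from h import *
s=observe();t=np.array([492,26,294.5]);print(s["ee_pos"],s["eef_rot"],s["width"],s["grasp_force"],s["force"]);print(tool(s,t-s["ee_pos"]))
E
```

```text
[ 483.80549214 -116.13804167  295.82499006] [ 9.93083866e-01 -1.17402915e-01  7.66751115e-04  6.34169618e-04] 8.679362913926633 51.565293073654175 [-0.15107249  0.31839474 -1.16106117]
[ -25.17749166 -140.13187285    1.13162399]
```

{"method": "drive_tool", "body": {
  "targets": [
    [[1,-0.005,-0.03,0,0],[1,-0.011,-0.065,0,0],[1,-0.018,-0.1,0,0],[1,-0.023,-0.13,0,0],[1,-0.025,-0.139,0,0],[1,-0.025,-0.14,0,0],[1,-0.025,-0.14,0,0],[1,-0.025,-0.14,0,0]]
  ]
}}

```text
time_s: 4.32
ee_pos: [492.3, 22.9, 294.9]
eef_rot: [0.993, -0.117, 0.0, 0.0]
force: [-0.1, -0.1, -0.9]
width: 8.2
grasp_force: 51.4
```

```bash
python3 - <<'E'
from h import *
s,im=snap("wrist","w2");np.save("w2.npy",im);import json
print(np.round(s["ee_pos"],1),np.round(s["eef_rot"],4),s["force"],s["time_s"])
C=cam("wrist",s);print(proj(C,[492,26,79]))
g=cv2.medianBlur(cv2.cvtColor(im,cv2.COLOR_RGB2GRAY),3)
print(cv2.HoughCircles(g,cv2.HOUGH_GRADIENT,1.2,40,param1=100,param2=18,minRadius=14,maxRadius=32))
u,v=map(int,proj(C,[492,26,79]))
cv2.imwrite("pics/w2c.png",cv2.resize(im[v-60:v+60,u-80:u+80,::-1],None,fx=5,fy=5,interpolation=2));print(u,v)
E
```

```text
[492.3  22.9 294.9] [ 9.931e-01 -1.174e-01  1.000e-04  4.000e-04] [-0.10149522 -0.13415691 -0.94757995] 4.3167
[271.25995111 199.44281145]
[[[268.2      197.40001   15.8     ]
  [373.80002   51.000004  27.32    ]
  [275.40002  268.2       31.28    ]
  [483.00003  264.6       28.64    ]
  [198.6      245.40001   28.52    ]
  [270.6      149.40001   18.92    ]
  [491.40002  316.2       23.36    ]
  [ 29.400002 166.20001   31.28    ]
  [151.8      113.4       29.960001]
  [394.2       95.4       29.960001]
  [201.00002  107.4       24.44    ]
  [ 58.2      209.40001   20.48    ]
  [529.80005  300.6       16.76    ]
  [499.80002  373.80002   16.64    ]]]
271 199
```

View pics/w2c.png

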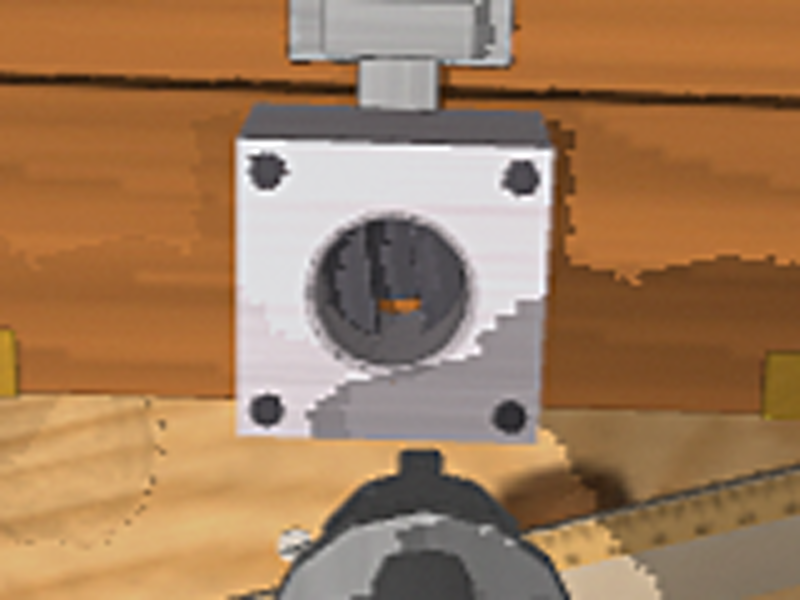

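```bash
python3 - <<'E'
from h import *
s=observe();C=cam("wrist",s);im=np.load("w2.npy")
f=lambda x,y:ray(C,191+x/5,139+y/5,79)
p=[f(268,171),f(521,178),f(511,416),f(267,410)]
c=f(389.5,292);print("screws mean",np.mean(p,0),"bore",c)
for a,b in((p[0],p[3]),(p[1],p[2]),): print("x-yaw",np.arctan2((a-b)[1],(a-b)[0]),np.linalg.norm(a-b))
for a,b in((p[0],p[1]),(p[3],p[2])): print("y-yaw",np.arctan2((a-b)[1],(a-b)[0])-np.pi/2,np.linalg.norm(a-b))
X=R.from_quat(s["eef_rot"]).as_matrix()[:,0];print("tool yaw",np.arctan2(X[1],X[0]))
print("shift to bore",tool(s,np.mean(p,0)-s["ee_pos"]),tool(s,c-s["ee_pos"]))
B=cv2.resize(im[175:220,245:293,::-1],None,fx=12,fy=12,interpolation=2).astype(float)
cv2.imwrite("pics/w2d.png",np.clip((B-30)*2.2,0,255).astype(np.uint8))
E
```

```text
screws mean [493.33715126  27.23621862  79.        ] bore [494.19040377  27.41942156  79.        ]
x-yaw -0.2691053538596255 41.99235766296905
x-yaw -0.2597037418784116 41.91005239029493
y-yaw -0.26447649602335455 41.79912071063137
y-yaw -0.26252518617717957 42.19360261555808
tool yaw -0.2358268323182845
shift to bore [-4.11943782e-02 -4.76007220e+00  2.15887509e+02] [  0.74563654  -5.13756425 215.88736405]
```

View pics/w2d.png

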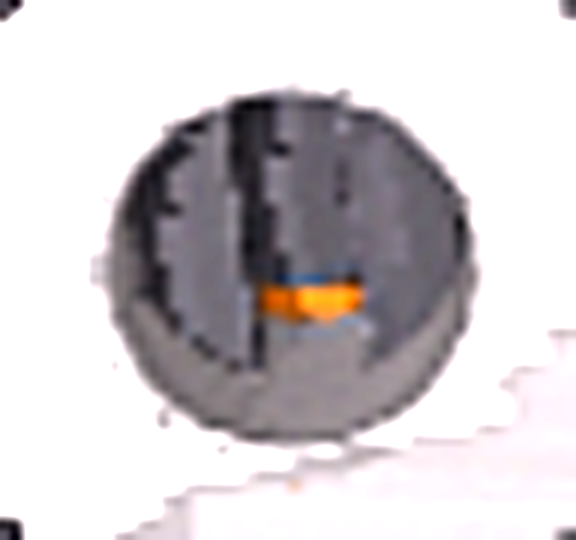

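The bore is centred at about (269.3,197.3). The slot shows as a band leaning slightly left at its top: left edge (232,105)→(255,365) and right edge (340,165)→(368,345) in the crop.

```bash
python3 - <<'E'
from h import *
s=observe();C=cam("wrist",s)
f=lambda x,y:ray(C,245+x/12,175+y/12,60.5)
for a,b in((f(231,105),f(255,365)),(f(340,165),f(368,345))):print(np.arctan2((a-b)[1],(a-b)[0]),a,b)
c=ray(C,269.35,197.4,79);print(c,tool(s,c-s["ee_pos"]))
E
```

```text
-0.1571447956590968 [502.26455951  30.02101845  60.5       ] [482.30201739  33.18410797  60.5       ]
-0.08879284269391563 [495.93064977  23.26550563  60.5       ] [481.84015005  24.51993961  60.5       ]
[494.10142581  27.04998536  79.        ] [  0.74543903  -4.75756414 215.88761857]
```

{"method": "drive_tool", "body": {
  "targets": [
    [[1,0,-0.0044,0.01,-0.05],[1,0,-0.0044,0.03,-0.105],[1,0,-0.0044,0.055,-0.105],[1,0,-0.0044,0.078,-0.105],[1,0,-0.0044,0.09,-0.105],[1,0,-0.0044,0.095,-0.105],[1,0,-0.0044,0.097,-0.105],[1,0,-0.0044,0.097,-0.105]]
  ]
}}

```text
time_s: 5.03
ee_pos: [493.6, 28.6, 198.5]
eef_rot: [0.998, -0.064, 0.0, 0.0]
force: [-0.1, 0.3, -0.5]
width: 8.6
grasp_force: 51.5
```

```bash
python3 - <<'E'
from h import *
s,im=snap("wrist","w3",(160,100,400,280),3)
print(np.round(s["ee_pos"],2),np.round(s["eef_rot"],4),s["force"],s["time_s"])
E
```

```text
[493.61  28.56 198.47] [ 9.979e-01 -6.440e-02  3.000e-04  0.000e+00] [-0.10090252  0.25479144 -0.50584213] 5.0333
```

View pics/w3.png

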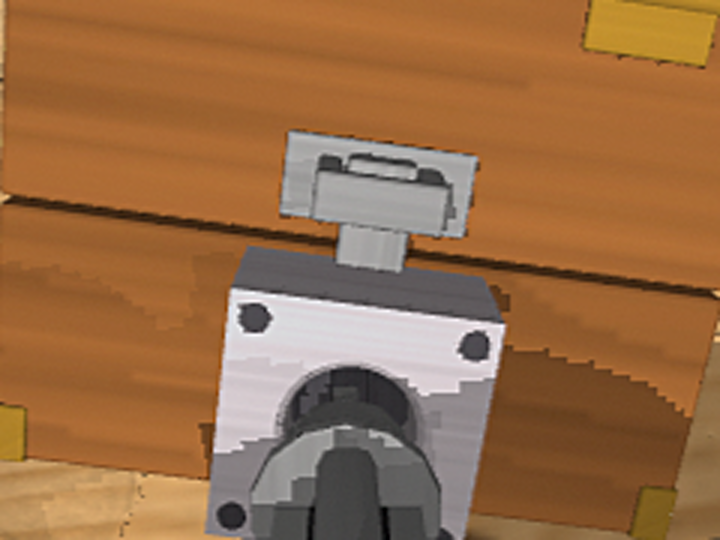

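The key sits about 2 px (1.3 mm) left of the bore centre, so I shift tool y by +1.4 mm and go in.

{"method": "drive_tool", "body": {
  "targets": [
    [[1,0,0.0014,0,0],[1,0,0.0014,0.003,0],[1,0,0.0014,0.006,0],[1,0,0.0014,0.008,0],[1,0,0.0014,0.01,0],[1,0,0.0014,0.01,0]]
  ]
}}

```text
time_s: 5.58
ee_pos: [492.8, 27.6, 187.4]
eef_rot: [0.998, -0.064, -0.0, 0.0]
force: [-0.2, -0.9, -1.3]
width: 8.4
grasp_force: 51.5
```

{"method": "drive_tool", "body": {
  "targets": [
    [[1,0,0,0.0015,0],[1,0,0,0.003,0],[1,0,0,0.0045,0],[1,0,0,0.005,0],[1,0,0,0.005,0]]
  ]
}}

```text
time_s: 6.0
ee_pos: [493.0, 27.6, 182.7]
eef_rot: [0.998, -0.064, -0.0, 0.0]
force: [0.1, 0.7, -1.2]
width: 8.4
grasp_force: 51.5
```

Barrel in, no contact. Continue to the wheel.

{"method": "drive_tool", "body": {
  "targets": [
    [[1,0,0,0.0015,0],[1,0,0,0.003,0],[1,0,0,0.0045,0],[1,0,0,0.006,0],[1,0,0,0.006,0]]
  ]
}}

```text
time_s: 6.42
ee_pos: [492.9, 27.5, 176.5]
eef_rot: [0.998, -0.064, -0.0, 0.0]
force: [0.0, -0.4, -1.8]
width: 8.5
grasp_force: 51.5
```

{"method": "drive_tool", "body": {
  "targets": [
    [[1,0,0,0.001,0],[1,0,0,0.002,0],[1,0,0,0.002,0]]
  ]
}}

```text
time_s: 6.67
ee_pos: [492.9, 27.5, 174.7]
eef_rot: [0.998, -0.064, -0.0, 0.0]
force: [-0.5, -0.0, -0.8]
width: 8.5
grasp_force: 51.5
```

{"method": "drive_tool", "body": {
  "targets": [
    [[1,0,0,0.001,0],[1,0,0,0.0015,0],[1,0,0,0.0015,0]]
  ]
}}

```text
time_s: 6.92
ee_pos: [493.0, 27.5, 173.3]
eef_rot: [0.998, -0.064, -0.0, 0.0]
force: [0.6, -0.0, -0.8]
width: 8.4
grasp_force: 51.5
```

{"method": "drive_tool", "body": {
  "targets": [
    [[1,0,0,0.0007,0],[1,0,0,0.0014,0],[1,0,0,0.0014,0]]
  ]
}}

```text
time_s: 7.17
ee_pos: [493.0, 27.5, 171.9]
eef_rot: [0.998, -0.064, -0.0, 0.0]
force: [-0.9, -0.6, -1.2]
width: 8.6
grasp_force: 51.5
```

{"method": "drive_tool", "body": {
  "targets": [
    [[1,0,0,0.0007,0],[1,0,0,0.0014,0],[1,0,0,0.0014,0]]
  ]
}}

```text
time_s: 7.42
ee_pos: [493.0, 27.6, 170.4]
eef_rot: [0.998, -0.064, -0.0, 0.0]
force: [0.4, 0.9, -1.2]
width: 8.6
grasp_force: 51.5
```

No resistance well below the wheel's rest height, so the blade is in the slot. Pushing home gently.

{"method": "drive_tool", "body": {
  "targets": [
    [[1,0,0,0.0008,0],[1,0,0,0.0016,0],[1,0,0,0.0016,0]]
  ]
}}

```text
time_s: 7.67
ee_pos: [492.9, 27.5, 168.8]
eef_rot: [0.998, -0.064, -0.0, 0.0]
force: [0.1, 1.0, -1.0]
width: 8.3
grasp_force: 51.5
```

{"method": "drive_tool", "body": {
  "targets": [
    [[1,0,0,0.0005,0],[1,0,0,0.001,0],[1,0,0,0.001,0]]
  ]
}}

```text
time_s: 7.92
ee_pos: [493.0, 27.6, 167.9]
eef_rot: [0.998, -0.064, -0.0, 0.0]
force: [-0.2, 0.2, -0.6]
width: 8.6
grasp_force: 51.5
```

{"method": "drive_tool", "body": {
  "targets": [
    [[1,0,0,0.0005,0],[1,0,0,0.001,0],[1,0,0,0.001,0]]
  ]
}}

```text
time_s: 8.17
ee_pos: [493.1, 27.6, 167.7]
eef_rot: [0.998, -0.064, 0.0, 0.0]
force: [-3.0, -0.6, 7.3]
width: 8.2
grasp_force: 53.0
```

{"method": "drive_tool", "body": {
  "targets": [
    [[1,0,0,0.0004,0],[1,0,0,0.0004,0]]
  ]
}}

```text
time_s: 8.33
ee_pos: [493.1, 27.7, 167.6]
eef_rot: [0.998, -0.064, 0.0, 0.0]
force: [-4.4, 0.1, 11.5]
width: 8.0
grasp_force: 53.8
```

```bash
python3 - <<'E'
from h import *
s=observe();print(s["ee_pos"],s["force"],s["torque"],s["joints"])
E
```

```text
[493.11265642  27.66221741 167.59411559] [-4.44032198  0.12966726 11.46221001] [-0.17668196  1.25691099 -0.00441463] [ 0.34072626  0.21698366 -0.53476076  1.9357809   0.12963779  1.02196959
 -1.95054931]
```

The key is firmly home. Joint 7 is at -1.95, too close to its limit for 0.9 rad clockwise, so I regrip with a half turn first.

{"method": "drive_tool", "body": {
  "targets": [
    [[1,0,0,-0.0012,0],[1,0,0,-0.0012,0],[0.8,0,0,-0.0012,0],[0.5,0,0,-0.0012,0],[0.2,0,0,-0.0012,0],[0,0,0,-0.0012,0],[0,0,0,-0.0012,0],[0,0,0,-0.0012,0],[0,0,0,-0.0012,0]]
  ]
}}

```text
time_s: 9.08
ee_pos: [493.0, 27.5, 167.8]
eef_rot: [0.998, -0.064, 0.0, 0.0]
force: [0.3, -0.7, -0.2]
width: 85.2
grasp_force: 0.0
```

{"method": "drive_tool", "body": {
  "targets": [
    [[0,0,0,0,-0.1],[0,0,0,0,-0.22],[0,0,0,0,-0.34],[0,0,0,0,-0.46],[0,0,0,0,-0.58],[0,0,0,0,-0.7],[0,0,0,0,-0.82],[0,0,0,0,-0.94],[0,0,0,0,-1.06],[0,0,0,0,-1.18],[0,0,0,0,-1.3],[0,0,0,0,-1.3]]
  ]
}}

```text
time_s: 10.08
ee_pos: [493.0, 27.5, 167.8]
eef_rot: [0.832, 0.555, -0.0, -0.0]
force: [-0.5, -0.1, 0.5]
width: 85.6
grasp_force: 0.0
```

```bash
python3 - <<'E'
from h import *
s=observe();print(s["ee_pos"],s["force"],s["eef_rot"],s["joints"],s["width"])
X=R.from_quat(s["eef_rot"]).as_matrix()[:,0];print("tool yaw",np.arctan2(X[1],X[0]))
E
```

```text
[493.03220281  27.48230967 167.77584828] [-0.46518187 -0.14088531  0.49365173] [ 8.31651266e-01  5.55298272e-01 -1.15151788e-05 -1.29347293e-05] [ 0.48381714  0.24323789 -0.69470968  1.92906159  0.18065317  1.03144156
 -0.68312719] 85.60728163610437
tool yaw 1.1774431485270802
```

{"method": "drive_tool", "body": {
  "targets": [
    [[0,0,0,0,-0.1],[0,0,0,0,-0.22],[0,0,0,0,-0.34],[0,0,0,0,-0.46],[0,0,0,0,-0.58],[0,0,0,0,-0.7],[0,0,0,0,-0.82],[0,0,0,0,-0.94],[0,0,0,0,-1.06],[0,0,0,0,-1.18],[0,0,0,0,-1.3],[0,0,0,0,-1.3]]
  ]
}}

```text
time_s: 11.08
ee_pos: [493.0, 27.5, 167.7]
eef_rot: [0.328, 0.945, -0.0, -0.0]
force: [-0.2, -0.3, -0.8]
width: 85.0
grasp_force: 0.0
```

{"method": "drive_tool", "body": {
  "targets": [
    [[0,0,0,0,-0.1],[0,0,0,0,-0.22],[0,0,0,0,-0.34],[0,0,0,0,-0.46],[0,0,0,0,-0.54],[0,0,0,0,-0.54],[0,0,0,0,-0.54]]
  ]
}}

```text
time_s: 11.67
ee_pos: [493.0, 27.5, 167.7]
eef_rot: [0.069, 0.998, 0.0, -0.0]
force: [0.2, 0.8, -0.3]
width: 85.0
grasp_force: 0.0
```

{"method": "drive_tool", "body": {
  "targets": [
    [[0.4,0,0,0,0],[0.7,0,0,0,0],[0.8,0,0,0,0],[0.85,0,0,0,0],[0.9,0,0,0,0],[0.95,0,0,0,0],[1,0,0,0,0],[1,0,0,0,0],[1,0,0,0,0],[1,0,0,0,0],[1,0,0,0,0]]
  ]
}}

```text
time_s: 12.58
ee_pos: [493.1, 27.5, 167.9]
eef_rot: [0.065, 0.998, -0.0, 0.0]
force: [-0.9, -1.0, 2.7]
width: 8.5
grasp_force: 49.3
```

```bash
python3 - <<'E'
from h import *
s=observe();print(s["ee_pos"],s["force"],s["torque"],s["joints"],s["width"])
X=R.from_quat(s["eef_rot"]).as_matrix()[:,0];print("tool yaw",np.arctan2(X[1],X[0]))
E
```

```text
[493.07367431  27.54125843 167.89585747] [-0.88177125 -1.04319808  2.70570127] [-0.06263762  0.25846284  0.00549011] [ 0.71953252  0.31769626 -0.97360446  1.91930689  0.30094684  1.05920494
  1.06016214] 8.497484274617731
tool yaw 3.0117110254514063
```

{"method": "drive_tool", "body": {
  "targets": [
    [[1,0,0,0.0002,0.03],[1,0,0,0.0002,0.07],[1,0,0,0.0002,0.11],[1,0,0,0.0002,0.15],[1,0,0,0.0002,0.19],[1,0,0,0.0002,0.23],[1,0,0,0.0002,0.27],[1,0,0,0.0002,0.3],[1,0,0,0.0002,0.3]]
  ]
}}

```text
time_s: 13.33
ee_pos: [493.5, 28.3, 167.9]
eef_rot: [0.214, 0.977, 0.001, 0.001]
force: [0.8, 3.1, 1.5]
width: 8.5
grasp_force: 49.2
```

```bash
cat > st.py <<'E'
from h import *
s=observe();X=R.from_quat(s["eef_rot"]).as_matrix()[:,0]
print("t",s["time_s"],np.round(s["ee_pos"],2),"F",np.round(s["force"],2),"M",np.round(s["torque"],3),"j7",s["joints"][6],"yaw",np.arctan2(X[1],X[0]),s["width"])
E
python3 st.py
```

```text
t 13.3333 [493.52  28.35 167.9 ] F [0.76 3.05 1.46] M [ 0.776 -0.506  0.037] j7 0.7786947195997117 yaw 2.7111427478474575 8.49015435432263
```

{"method": "drive_tool", "body": {
  "targets": [
    [[1,0,0,0.0002,0.03],[1,0,0,0.0002,0.07],[1,0,0,0.0002,0.11],[1,0,0,0.0002,0.15],[1,0,0,0.0002,0.19],[1,0,0,0.0002,0.23],[1,0,0,0.0002,0.27],[1,0,0,0.0002,0.3],[1,0,0,0.0002,0.3]]
  ]
}}

```text
time_s: 14.08
ee_pos: [493.7, 28.4, 167.9]
eef_rot: [0.357, 0.934, 0.001, 0.001]
force: [1.9, 4.0, 3.5]
width: 8.3
grasp_force: 49.5
```

```bash
python3 st.py
```

```text
t 14.0833 [493.67  28.41 167.89] F [1.91 4.03 3.49] M [ 1.036 -0.567  0.105] j7 0.49700646344003147 yaw 2.4122018190737187 8.29762367872559
```

{"method": "drive_tool", "body": {
  "targets": [
    [[1,0,0,0,0.03],[1,0,0,0,0.07],[1,0,0,0,0.11],[1,0,0,0,0.15],[1,0,0,0,0.19],[1,0,0,0,0.22],[1,0,0,0,0.22]]
  ]
}}

```text
time_s: 14.67
ee_pos: [493.7, 28.4, 167.9]
eef_rot: [0.457, 0.89, 0.001, 0.001]
force: [2.5, 3.5, 3.3]
width: 8.6
grasp_force: 49.4
```

```bash
python3 st.py
```

```text
t 14.6667 [493.73  28.38 167.9 ] F [2.53 3.52 3.27] M [ 1.014 -0.679  0.052] j7 0.2889559100892853 yaw 2.192564502814149 8.597727841628997
```

Turned 0.82 so far; creeping to the stop.

{"method": "drive_tool", "body": {
  "targets": [
    [[1,0,0,0,0.03],[1,0,0,0,0.06],[1,0,0,0,0.08],[1,0,0,0,0.08]]
  ]
}}

```text
time_s: 15.0
ee_pos: [493.8, 28.4, 167.9]
eef_rot: [0.492, 0.871, 0.001, 0.001]
force: [3.2, 4.5, 3.6]
width: 8.3
grasp_force: 49.4
```

```bash
python3 st.py
```

```text
t 15.0 [493.78  28.39 167.91] F [3.23 4.55 3.56] M [ 1.072 -0.742  0.107] j7 0.2135935490000691 yaw 2.113276798253106 8.318158902342725
```

{"method": "drive_tool", "body": {
  "targets": [
    [[1,0,0,0,0.02],[1,0,0,0,0.04],[1,0,0,0,0.06],[1,0,0,0,0.06]]
  ]
}}

```text
time_s: 15.33
ee_pos: [493.8, 28.3, 167.9]
eef_rot: [0.518, 0.856, 0.001, 0.001]
force: [4.0, 3.9, 2.8]
width: 8.1
grasp_force: 49.4
```

```bash
python3 st.py
```

```text
t 15.3333 [493.78  28.34 167.9 ] F [3.99 3.88 2.77] M [ 1.065 -0.738  0.071] j7 0.1564565832975302 yaw 2.053172663915208 8.074207855931455
```

{"method": "drive_tool", "body": {
  "targets": [
    [[1,0,0,0,0.02],[1,0,0,0,0.04],[1,0,0,0,0.06],[1,0,0,0,0.06]]
  ]
}}

```text
time_s: 15.67
ee_pos: [493.8, 28.4, 167.9]
eef_rot: [0.543, 0.84, 0.001, 0.001]
force: [2.8, 4.3, 3.0]
width: 8.3
grasp_force: 49.4
```

```bash
python3 st.py
```

```text
t 15.6667 [493.81  28.36 167.92] F [2.79 4.27 3.02] M [ 1.098 -0.765  0.078] j7 0.09933168061130865 yaw 1.9932324746616488 8.298369712603577
```

```bash
python3 - <<'E'
from h import *
snap("top","t2",(200,190,290,260),7)
E
```

{"method": "drive_tool", "body": {
  "targets": [
    [[1,0,0,0,0.02],[1,0,0,0,0.04],[1,0,0,0,0.04]]
  ]
}}

```text
time_s: 15.97
ee_pos: [493.8, 28.3, 167.9]
eef_rot: [0.56, 0.829, 0.001, 0.001]
force: [3.6, 4.5, 2.8]
width: 8.7
grasp_force: 49.4
```

```bash
python3 st.py
```

```text
t 15.9667 [493.82  28.33 167.92] F [3.6  4.51 2.81] M [ 1.125 -0.79   0.103] j7 0.061170957224035295 yaw 1.9531759696028668 8.735283607877372
```

{"method": "drive_tool", "body": {
  "targets": [
    [[1,0,0,0,0.02],[1,0,0,0,0.04],[1,0,0,0,0.04]]
  ]
}}

```text
time_s: 16.22
ee_pos: [493.9, 28.4, 167.9]
eef_rot: [0.576, 0.817, 0.001, 0.001]
force: [4.6, 4.7, 2.9]
width: 8.4
grasp_force: 49.4
```

```bash
python3 st.py
```

```text
t 16.2167 [493.87  28.4  167.93] F [4.63 4.73 2.9 ] M [ 1.113 -0.859  0.293] j7 0.0232037605385958 yaw 1.9136117386777112 8.407906870196927
```

Torque rose from about 0.09 to 0.29, which is the stop. One small confirming step.

{"method": "drive_tool", "body": {
  "targets": [
    [[1,0,0,0,0.01],[1,0,0,0,0.02],[1,0,0,0,0.02]]
  ]
}}

```text
time_s: 16.47
ee_pos: [493.9, 28.4, 167.9]
eef_rot: [0.584, 0.812, 0.001, 0.001]
force: [3.3, 4.4, 2.6]
width: 8.2
grasp_force: 49.5
```

```bash
python3 st.py; python3 - <<'E'
from h import *
snap("wrist","w5",(160,60,400,240),3)
E
```

```text
t 16.4667 [493.86  28.4  167.91] F [3.32 4.38 2.6 ] M [ 1.056 -0.873  0.455] j7 0.004838654235168739 yaw 1.8944791412567363 8.246302609584236
```

View pics/w5.png

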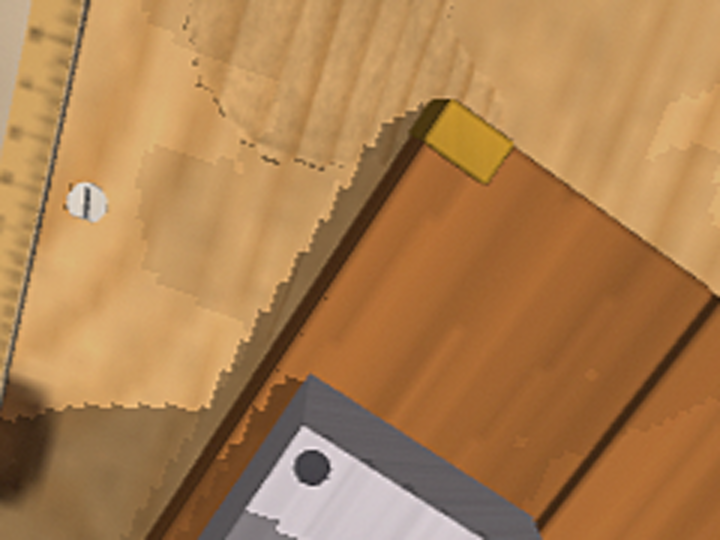

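The picture shows the case's front corner only, not the bolt. The torque climb to 0.46 N·m confirms the stop. Easing the wind-up, releasing and lifting away.

{"method": "drive_tool", "body": {
  "targets": [
    [[1,0,0,0,-0.02],[1,0,0,0,-0.03],[0.9,0,0,0,-0.03],[0.7,0,0,0,-0.03],[0.4,0,0,0,-0.03],[0.1,0,0,0,-0.03],[0,0,0,0,-0.03],[0,0,0,0,-0.03],[0,0,0,0,-0.03],[0,0,0,-0.02,-0.03],[0,0,0,-0.05,-0.03],[0,0,0,-0.09,-0.03]]
  ]
}}

```text
time_s: 17.52
ee_pos: [491.7, 27.4, 256.5]
eef_rot: [0.573, 0.82, -0.001, -0.002]
force: [0.8, -0.3, -0.3]
width: 85.7
grasp_force: 0.0
```

{"method": "drive_tool", "body": {
  "targets": [
    [[0,0,0,-0.03,-0.12],[0,0,0,-0.06,-0.24],[0,0,0,-0.07,-0.36],[0,0,0,-0.07,-0.48],[0,0,0,-0.07,-0.6],[0,0,0,-0.07,-0.72],[0,0,0,-0.07,-0.84],[0,0,0,-0.07,-0.96],[0,0,0,-0.07,-1.08],[0,0,0,-0.07,-1.2],[0,0,0,-0.07,-1.2]]
  ]
}}

```text
time_s: 18.43
ee_pos: [492.9, 27.5, 327.3]
eef_rot: [0.007, 1.0, -0.0, -0.0]
force: [-0.1, -0.0, -0.1]
width: 85.6
grasp_force: 0.0
```

```bash
python3 st.py; python3 - <<'E'
from h import *
s,im=snap("wrist","w6");u,v=proj(cam("wrist",s),[493.7,27.2,100]);print(u,v)
print(s["joints"])
u0=int(np.clip(u-70,0,420));v0=int(np.clip(v-50,0,300))
cv2.imwrite("pics/w6c.png",cv2.resize(im[v0:v0+120,u0:u0+140,::-1],None,fx=5,fy=5,interpolation=2))
E
```

```text
t 18.4333 [492.94  27.52 327.33] F [-0.08 -0.05 -0.15] M [ 0.019  0.059 -0.002] j7 1.352820422087783 yaw 3.127694171024622 85.6367369892194
276.2195042087426 195.70803614790572
[ 0.7148246   0.10083375 -0.90397174  1.72454914  0.08120986  1.35540669
  1.35282042]
```

View pics/w6c.png

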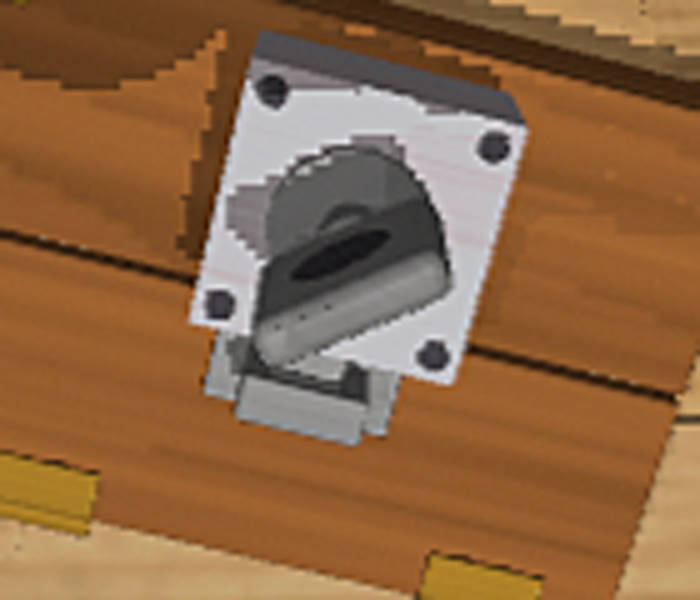

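The key stands upright with its shoulder on the lock face, its bow turned about 1.05 rad clockwise from where it dropped in. The tongue in the staple area appears drawn back.

```bash
python3 -c "
from rig import *
print(job_done())"
```

```text
the job is handed in; nothing more can be done
None
```

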